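# Pack the stain cassette and unlatch it from its dock

## Robot

A 6-joint arm with a two-finger parallel gripper is mounted at the origin on a cart in front of the work surface, level with it; the furniture and walls round the work are solid. World frame = base frame: x ahead of the robot, y to its left, z up, the work surface at z = 0. Lengths are in m, angles in rad, forces in N, time in s.
With the tool pointing down it reaches from about 0.375 to 0.9 m from the base axis. Payload 3.1 kg.
Tool frame: the origin (TCP) lies between the finger pads; the fingertips stand 8 mm ahead of it and the grasp point (between the pads) lies 11 mm behind it; z points along the fingers, y is the line along which they close (so a half turn about z gives the same grasp; the last joint's range is limited). The gripper opens to 85 mm and grips with 20 to 120 N. Pads are 22 mm wide; open, the fingers measure 114 mm over their backs; the gripper's body (76 mm by 85 mm) begins 54 mm behind the grasp point. The pads swing forward as they close: fully open they stand 13 mm farther back than shut.
Start: joints at [-1.375, 0.527, 1.433, -0, 1.181, -0.178], TCP at [0.229, -0.582, 0.239] pointing down, gripper open.
Joint ranges: [-3.08, 3.08], [-0.75, 2.2], [0.22, 2.44], [-1.43, 4.57], [0, 2.65], [-2.85, 2.85]. Speed limits (rad/s): [2.79, 2.79, 3.14, 3.14, 3.14, 3.14].

## Interface

Orientations are given as a unit quaternion [x, y, z, w].
In Python, from station import readout, cams, sign_off gives the robot as it stands.
- The arm moves only by the tool send_rows, never from a script. Its argument "commands" is text: rows parted by semicolons, each of 5 numbers parted by spaces: the finger opening in mm, from 0 to 85.4, then the shift along the tool's x, y, z each as a share of 0.02 m, from -1 to 1, then the turn about the tool's z as a share of 4 degrees, from -1 to 1. In form: grip dx dy dz spin; .... A call has 1 to 20 rows; each row shifts and turns the commanded pose from where the row before left it, along the tool's axes as they then stand; what a row does not reach is not made up. A row lasts 1/12 s, in which the tool goes at most 41.7 mm and 7.16 degrees, less where a joint would pass 70% of its speed; a pose out of reach is approached as far as the arm can. A call with a number of a shift or a turn outside -1 to 1 is refused whole. A call with a gripper value outside its range is refused whole. The fingers move at their own pace and stop on an object; "grip_force" is the grip in N (left out, the last holds). Time passes only in rows, so rows that do not move let the fingers close. It gives the time, the measured TCP pose, the force, the opening and the grip force at its end, in the units of the state.
- readout.sense(): the state, without advancing time (a new reading comes with each control period).
- cams.snapshot(name): name is "scene" or "top" or "wrist"; returns a dict with "pixels" (400x640x3 uint8, red, green, blue), "intrinsics" (3x3 intrinsics, pixels), "eye" and "rotation" of the camera in the world. Camera axes: x right, y down, z forward; pixel columns grow to the right and rows downward; lengths in m; the calibration is good to about 2 mm. The wrist camera is an equidistant fisheye: a pixel r from the principal point sees the ray r / f radians off the axis. A picture is of the moment at which its call begins. There is no depth.
- sign_off(): hands the job in; it is judged then, once.
The state is a dict: "t": time; "q": joint angles; "qd": joint speeds; "tau": joint torques, N m; "tcp_pos": TCP position; "tool_rot": TCP orientation; "force": force on the tool from outside, world axes, zero at the start; "ft_torque": the same for the moment, N m; "finger_gap": opening from 0.0 (shut) to 1.0 (fully open); "gripper_force": force on a finger pad.
Only numpy, scipy, OpenCV 4.12 (cv2) and the standard library are available. Lean on these libraries where they do the work, as an engineer would, in place of code of your own. Each camera call takes 0.05 s, during which the arm holds its last target. There are 200 camera calls.

## Task

Put the two dropper bottles upright into the two pockets of the white cassette on its bench dock, one bottle in each pocket, either way round. Then pinch the two dark grey side catches of the cassette together and lift it, level and with both bottles in it, straight up about ten centimetres out of the dock. Finish while holding it still up there by the squeezed catches; do not put it down, keep the bottles upright throughout, and leave the petri dish and the marker that lie nearby where they are.

Things in the scene. Friction and masses are not known exactly. Their poses are not given: they have to be found in the camera images.
- cassette: White plastic bottle cassette, 124 x 44 x 96 mm (x, y, z), loose, 0.2 to 0.35 kg empty, seated in the dock. Origin at the centre of its underside, 10 mm above the bench; x runs from the near pocket to the far one, y from the right catch to the left. A pocket at each end, between them a narrow grip (30 mm along x) with a grey catch on each y side. Yaw within 0.45 rad of the world's.
- cassette_grip (a point): Where to pinch: midway between the finger pads of the two dark grey catches (ribbed), 73 mm above the cassette's underside. Each pad is 24 mm along x and 34 mm high (17 up, 17 down); outer faces 58 mm apart along y when released, 42 mm fully squeezed. The grip's top is 23 mm above this point, the pocket rims 39 mm below.
- pocket_near (a point): In the middle of the pocket at the cassette's -x end, 42 mm above its underside: a seated bottle's centre lies here (within 3 mm in height). Pocket 38 x 38 mm inside, walls 3 mm, floor 3 mm and rim 34 mm above the underside; 40 mm from the cassette's middle, so that fingers closing along the cassette's y pass beside the grip.
- pocket_far (a point): The same for the like pocket at the cassette's +x end.
- catch_left (a joint): Sliding catch on the cassette's +y side: 0 released, 0.008 m fully squeezed in. A spring resists with 3.6 N (out) to 6 N (in). Its nose low on the cassette sits 5 mm under a hooked upright of the dock and is clear of it from about 0.006 m on; the cassette lifts only when both catches are in.
- catch_right (a joint): The same on the -y side.
- bottle_large_mid (a point): Centre (half-way up) of the larger reagent dropper bottle: upright round bottle, 32 mm diameter (takes hold anywhere along its height like a straight cylinder), 80 mm high, about 50 g. Standing free on the bench.
- bottle_small_mid (a point): Centre of the smaller dropper bottle: 29 mm diameter, 75 mm high, about 45 g, otherwise like the larger. The two may have changed places.
- dock: Steel dock fixed to the bench: 150 x 90 mm plate, 10 mm thick, with a rim to 20 mm above the bench round the cassette, and at the middle of each y side an upright hook, 26 mm wide along x, 44 mm high, its outer face 36.5 mm from the middle. Origin at the centre of its underside on the bench, axes as the cassette's.
- dish: Bystander: petri dish with a lid, 92 mm across, 15 mm high, lying between the two bottles. Origin at the centre of its underside.
- marker: Bystander: felt marker, 120 mm long and 12 mm thick, lying on the bench near the dock. Origin at the centre of its underside.
Things that resemble listed ones, but are neither listed nor needed, are in the scene too. What is shaped like the part that bears bottle_large_mid but green or red is not meant.

How it is judged:
By the outcome, as a careful person would: the job done as asked, in the order asked, and still so for the second after the job is handed in, while the arm keeps its last pose, push and grip.
It also fails if it takes over 58 s, if anything falls off the work surface, if the arm or the gripper's body presses on something with over 40 N, if the wrist force passes 120 N, or if a joint passes its speed limit or range.

## Working session

There is one attempt and no reset: what is moved stays moved. The work goes in short steps, Python scripts to look and compute and a tool call to move; the robot and the scene stay as the last step left them, time stands still between calls to the robot, and variables do not carry over. Pictures are saved under pics/ and viewed, at most 10 in all, crops included, and the job is handed in when it is done.

Besides the shell and the picture viewer there is one more tool, called after "Request:" as name(argument=value, ...), one argument or row to a line, values as JSON. send_rows: Moves the arm, as the interface text tells. Its arguments: {"type":"object","properties":{"commands":{"type":"string"},"grip_force":{"type":"number"}},"required":["commands"]}

```bash
mkdir -p pics; cat > h.py <<'E'
import numpy as np, cv2
from station import readout, cams, sign_off
def snap(n,f=None):
    s=cams.snapshot(n); 
    if f: cv2.imwrite('pics/'+f,s['pixels'][:,:,::-1])
    return s
def ray(s,u,v,fish=False):
    K=np.array(s['intrinsics']); x=(u-K[0,2])/K[0,0]; y=(v-K[1,2])/K[1,1]
    if fish:
        r=np.hypot(x,y); d=np.array([np.sin(r)*x/max(r,1e-9),np.sin(r)*y/max(r,1e-9),np.cos(r)])
    else: d=np.array([x,y,1.])
    return np.array(s['eye']),np.array(s['rotation'])@d
def onz(s,u,v,z,fish=False):
    e,d=ray(s,u,v,fish); return e+d*(z-e[2])/d[2]
def proj(s,p):
    c=np.array(s['rotation']).T@(np.array(p)-s['eye']); K=np.array(s['intrinsics']); return (K@(c/c[2]))[:2]
E
python3 - <<'E'
from h import *
a=snap('top','top.png');b=snap('scene','scene.png')
for s in(a,b):print(s['intrinsics'],s['eye'],s['rotation'])
st=readout.sense();print(st['t'],st['tcp_pos'],st['tool_rot'],st['force'])
E
```

```text
[[369.95297514   0.         311.85396138]
 [  0.         369.95297514 199.98117918]
 [  0.           0.           1.        ]] [0.44905306 0.09515353 0.94282862] [-0.69752182  0.71588051 -0.01168195  0.0290163 ]
[[479.77230948   0.         311.82938402]
 [  0.         479.77230948 193.35110505]
 [  0.           0.           1.        ]] [-0.02791667  0.6223587   0.81522773] [-0.33937469  0.85590453 -0.36017721  0.15008211]
0.1 [ 0.22869855 -0.58098062  0.23843673] [ 9.82485751e-01  1.86335224e-01 -3.01770813e-05 -9.65496208e-04] [ 0.96243929 -0.27533285  0.19501319]
```

View pics/top.png

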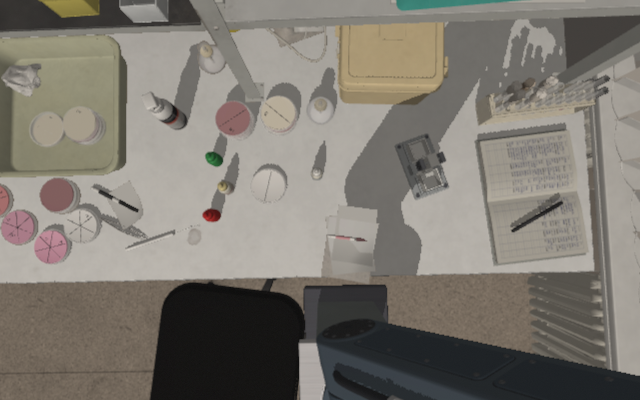

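View pics/scene.png

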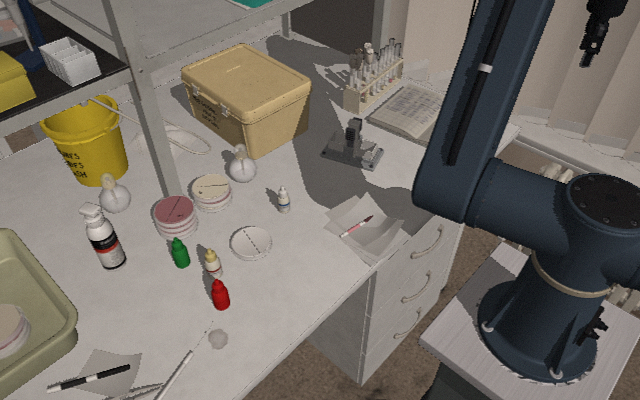

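Top view: the dock and cassette are at about (421,165), the dish at (268,184), one bottle at (225,187) with a yellow cap, the other at (317,173), and the green and red decoys at (213,158) and (212,215). The scene view agrees, with bottles at (212,262) and (284,199) and the cassette at (353,145). I'll zoom in on these.

```bash
sed -i 's/^import numpy.*/&\nfrom scipy.spatial.transform import Rotation as R/; ' h.py
sed -i "s/s=cams.snapshot(n); /s=cams.snapshot(n); s['rotation']=R.from_quat(s['rotation']).as_matrix()/" h.py
python3 - <<'E'
from h import *
a=snap('top');b=snap('scene')
def crop(s,x0,y0,w,h,k):
    c=cv2.resize(s['pixels'][y0:y0+h,x0:x0+w,::-1],None,fx=k,fy=k,interpolation=cv2.INTER_CUBIC); return np.clip(c*1.3,0,255).astype('uint8')
A=crop(a,385,120,80,90,5);B=crop(b,310,105,80,75,5);C=crop(a,200,140,130,60,3);D=crop(b,190,180,110,95,3)
im=np.zeros((740,800,3),'uint8')
for c,(x,y) in((A,(0,0)),(B,(400,0)),(C,(0,452)),(D,(400,452))): im[y:y+c.shape[0],x:x+c.shape[1]]=c[:740-y,:800-x]
cv2.imwrite('pics/z.png',cv2.resize(im,(640,592)))
for n,u,v,z in(('yb',225,187,.07),('wb',317,173,.07),('dish',268,184,.01),('dock',421,165,.02)): print(n,onz(a,u,v,z))
for n,u,v,z in(('yb',213,263,.0375),('wb',284,199,.0375),('dish',251,243,.015),('dock',352,155,.02)): print(n,onz(b,u,v,z))
E
```

```text
yb [0.53613793 0.32209812 0.07      ]
wb [0.56342256 0.10209618 0.07      ]
dish [0.54674109 0.22772734 0.01      ]
dock [ 0.58263179 -0.15731674  0.02      ]
yb [0.53985118 0.33098315 0.0375    ]
wb [0.56690414 0.10399671 0.0375    ]
dish [0.53905221 0.23225107 0.015     ]
dock [ 0.56747961 -0.14058477  0.02      ]
```

View pics/z.png

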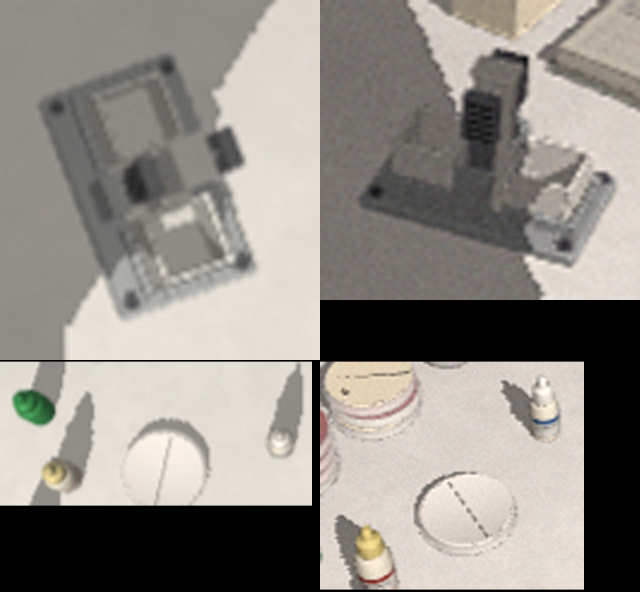

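The cassette lies with its long axis up and slightly left in the top view, so its yaw is positive. Its dock screws are at about (399,147), (427,136), (418,195) and (446,185).

```bash
cat >> h.py <<'E'
def tri(*L):
    A=np.zeros((3,3));b=np.zeros(3)
    for s,u,v in L:
        e,d=ray(s,u,v);d=d/np.linalg.norm(d);P=np.eye(3)-np.outer(d,d);A+=P;b+=P@e
    return np.linalg.solve(A,b)
def move(target,yaw=None):
    """units of shift along tool axes to bring the TCP to target"""
    st=readout.sense();M=R.from_quat(st['tool_rot']).as_matrix()
    print('tool yaw',np.arctan2(M[1,0],M[0,0]),'tcp',np.round(st['tcp_pos'],4)); print('units/20mm',np.round(M.T@(np.array(target)-st['tcp_pos'])/.02,2))
E
python3 - <<'E'
from h import *
a=snap('top');b=snap('scene')
scr=np.array([onz(a,u,v,.011) for u,v in((399.25,146.75),(426.75,136.25),(417.75,195),(445.75,185.25))])
c=scr.mean(0);d=(scr[0]-scr[2]+scr[1]-scr[3])/2;w=(scr[0]-scr[1]+scr[2]-scr[3])/2
print('dock',c,'len',np.linalg.norm(d),np.linalg.norm(w),'yaw',np.arctan2(d[1],d[0]),np.arctan2(-w[0],w[1]))
def yc(s,x0,y0,x1,y1):
    h=cv2.cvtColor(s['pixels'][y0:y1,x0:x1],cv2.COLOR_RGB2HSV);m=(abs(h[...,0].astype(int)-24)<9)&(h[...,1]>75)&(h[...,2]>90)
    v,u=np.nonzero(m);print(len(u),u.min()+x0,u.max()+x0,v.min()+y0,v.max()+y0);return u.mean()+x0,v.mean()+y0
p=yc(a,215,172,240,200);q=yc(b,200,244,228,282);print('ycap',p,q,tri((a,*p),(b,*q)))
# white bottle tip from crop
for p,q in(((315.4,169.3),(282.5,187.7)),): print('wtip',tri((a,*p),(b,*q)))
for (x,y) in((.540,.329),(.566,.103)):
  for z in(0,.0375,.075,.08): print(x,y,z,proj(a,(x,y,z)),proj(b,(x,y,z)))
C=[cv2.resize(s['pixels'][y:y+40,x:x+40,::-1],(400,400),interpolation=cv2.INTER_CUBIC) for s,x,y in((a,205,168),(a,298,153),(b,193,240),(b,265,178))]
cv2.imwrite('pics/b.png',cv2.resize(np.vstack([np.hstack(C[:2]),np.hstack(C[2:])]),(600,600)))
E
```

```text
dock [ 0.5820477  -0.16303123  0.011     ] len 0.13133439208452058 0.07428626112105723 yaw 0.3226661387645004 0.32394402063047467
58 218 226 182 190
122 205 216 248 262
ycap (np.float64(222.13793103448276), np.float64(186.10344827586206)) (np.float64(210.0983606557377), np.float64(255.39344262295083)) [0.54004372 0.33180182 0.06245935]
wtip [0.57097881 0.10454517 0.0712846 ]
0.54 0.329 0 [229.37859494 188.08790823] [216.50402115 273.48498047]
0.54 0.329 0.0375 [225.61968814 186.73316428] [213.72915635 262.39027847]
0.54 0.329 0.075 [221.5399332  185.26278376] [210.80201968 250.68675001]
0.54 0.329 0.08 [220.96950423 185.057196  ] [210.3995539  249.07757687]
0.566 0.103 0 [316.93164768 175.56166031] [285.40905184 210.25275587]
0.566 0.103 0.0375 [316.75567453 173.68627246] [284.58362271 198.96455452]
0.566 0.103 0.075 [316.56461439 171.65009903] [283.71832347 187.13110734]
0.566 0.103 0.08 [316.53789496 171.36534365] [283.59978212 185.50998864]
```

View pics/b.png

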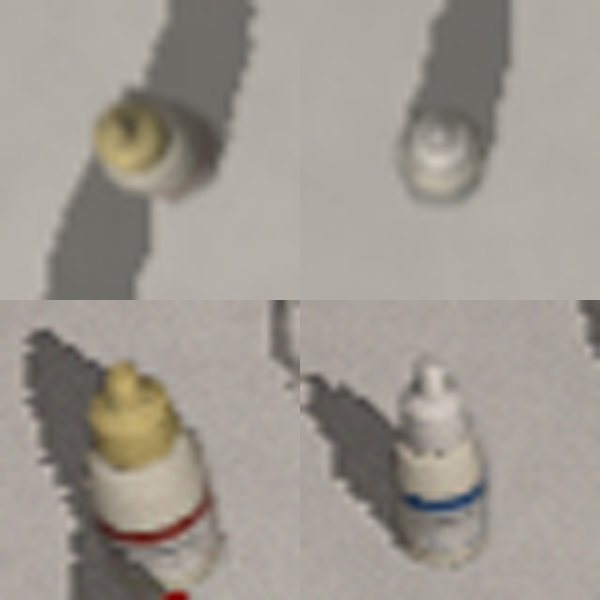

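The yellow-capped bottle is at about (0.540,0.330) and the white one at about (0.568,0.104). The dock is at (0.582,-0.163), yaw 0.32, and its screw spacing fits the plate. First I'll move above the white bottle.

```bash
python3 -c "
from h import *
move((.568,.104,.2))"
```

```text
tool yaw 0.374760977152929 tcp [ 0.2288 -0.5814  0.2389]
units/20mm [ 28.33 -25.68   1.97]
```

Request:
send_rows(
  commands="70 0.9 -0.82 0.05 0;70 0.9 -0.82 0.05 0;70 0.9 -0.82 0.05 0;70 0.9 -0.82 0.05 0;70 0.9 -0.82 0.05 0;70 0.9 -0.82 0.05 0;70 0.9 -0.82 0.05 0;70 0.9 -0.82 0.05 0;70 0.9 -0.82 0.05 0;70 0.9 -0.82 0.05 0;70 0.9 -0.82 0.05 0;70 0.9 -0.82 0.05 0;70 0.9 -0.82 0.05 0;70 0.9 -0.82 0.05 0;70 0.9 -0.82 0.05 0;70 0.9 -0.82 0.05 0;70 0.9 -0.82 0.05 0;70 0.9 -0.82 0.05 0;70 0.9 -0.82 0.05 0;70 0.9 -0.82 0.05 0",
  grip_force=20,
)

```text
t: 1.97
tcp_pos: [0.4442, -0.1435, 0.2194]
tool_rot: [0.982, 0.186, 0.0, 0.0]
force: [-0.4, -0.5, -0.3]
finger_gap: 0.818
gripper_force: 0.0
```

Request:
send_rows(
  commands="70 0.9 -0.82 0.08 0;70 0.9 -0.82 0.08 0;70 0.9 -0.82 0.08 0;70 0.9 -0.82 0.08 0;70 0.9 -0.82 0.08 0;70 0.9 -0.82 0.08 0;70 0.9 -0.82 0.08 0;70 0.9 -0.82 0.08 0;70 0.9 -0.82 0.08 0;70 0.9 -0.82 0.08 0;70 0.9 -0.82 0.08 0;70 0.4 -0.3 0.08 0.4;70 0 0 0 0.35;70 0 0 0 0",
)

```text
t: 3.13
tcp_pos: [0.567, 0.1046, 0.1998]
tool_rot: [0.987, 0.161, -0.0, 0.0]
force: [-0.6, -0.3, -0.1]
finger_gap: 0.821
gripper_force: 0.0
```

```bash
python3 - <<'E'
from h import *
s=snap('wrist','w1.png');print(s['intrinsics'],s['eye'],s['rotation'])
move((.568,.104,.045))
E
```

```text
[[309.70691629   0.         321.61187525]
 [  0.         309.70691629 197.77357747]
 [  0.           0.           1.        ]] [0.63294677 0.12698256 0.33396337] [[ 3.17707732e-01 -9.11980159e-01 -2.59526467e-01]
 [-9.48188591e-01 -3.05448667e-01 -8.74042766e-02]
 [ 4.38952455e-04  2.73849050e-01 -9.61772585e-01]]
tool yaw 0.32297866267941944 tcp [0.5667 0.104  0.2   ]
units/20mm [0.07 0.02 7.75]
```

View pics/w1.png

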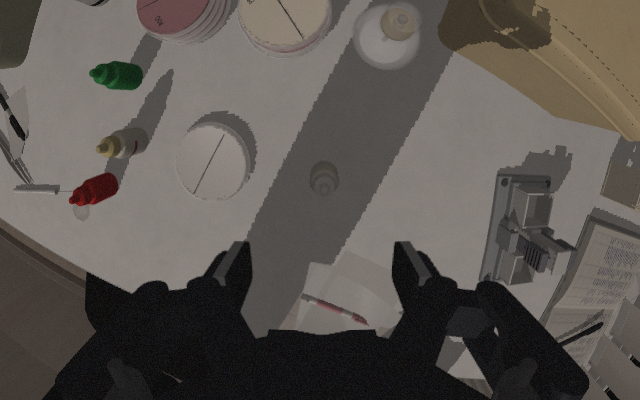

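The wrist view shows the white bottle at about (323,178), the dish at (212,161), the yellow-capped bottle near (122,145) and the cassette near (525,235). I'll refine the bottle from this view.

```bash
cat >> h.py <<'E'
def fproj(s,p):
    c=np.array(s['rotation']).T@(np.array(p)-s['eye']);K=np.array(s['intrinsics']);t=np.arctan2(np.hypot(c[0],c[1]),c[2]);r=t/np.hypot(c[0],c[1])
    return np.array([K[0,0]*c[0]*r+K[0,2],K[1,1]*c[1]*r+K[1,2]])
E
python3 - <<'E'
from h import *
s=snap('wrist')
im=s['pixels'][:,:,::-1]
def crop(x,y,w,h,k):return np.clip(cv2.resize(im[y:y+h,x:x+w],(w*k,h*k),interpolation=cv2.INTER_CUBIC)*1.5,0,255).astype('uint8')
cv2.imwrite('pics/w1z.png',np.hstack([crop(300,155,50,50,8),crop(95,120,50,50,8)]))
for p in((.568,.104),(.54,.33)):
  for z in(0,.05,.075): print(p,z,fproj(s,(*p,z)))
E
```

```text
(0.568, 0.104) 0 [322.10929198 174.41851348]
(0.568, 0.104) 0.05 [322.21302485 185.0648586 ]
(0.568, 0.104) 0.075 [322.27872715 191.83854727]
(0.54, 0.33) 0 [138.64807307 140.93462521]
(0.54, 0.33) 0.05 [115.02406813 146.30602761]
(0.54, 0.33) 0.075 [101.1921057 149.6416422]
```

View pics/w1z.png

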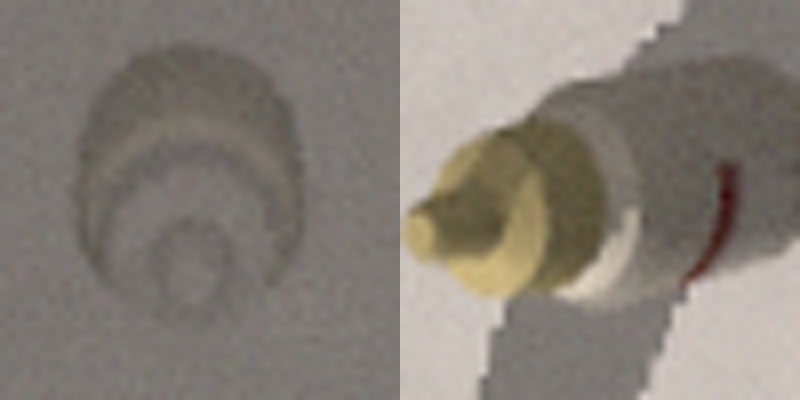

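```bash
python3 - <<'E'
from h import *
s=snap('wrist')
print('wtip',onz(s,324.6,188.5,.075,True),onz(s,324.6,188.5,.08,True))
e=onz(s,323.1,160.2,0,True);print('wbase far edge',e)
print('sides',onz(s,309.8,178,.03,True),onz(s,337.8,178,.03,True))
print('ytip',onz(s,97.5,148.5,.08,True),onz(s,97.5,148.5,.075,True))
for z in(.037,.047): move((.570,.103,z))
E
```

```text
wtip [0.57138937 0.10268771 0.075     ] [0.57257157 0.10313729 0.08      ]
wbase far edge [0.58331044 0.1076536  0.        ]
sides [0.56635737 0.11621959 0.03      ] [0.57528468 0.08953556 0.03      ]
ytip [0.54164833 0.33112899 0.08      ] [0.53985774 0.33516497 0.075     ]
tool yaw 0.32189509443673153 tcp [0.5667 0.1034 0.2002]
units/20mm [0.16 0.07 8.16]
tool yaw 0.32189509443673153 tcp [0.5667 0.1034 0.2002]
units/20mm [0.15 0.07 7.66]
```

The white-capped bottle is 28 mm wide, so it is the small one, at (0.5705,0.103). Next I grasp it.

Request:
send_rows(
  commands="70 0.18 0.07 0.9 0;70 0 0 1 0;70 0 0 1 0;70 0 0 1 0;70 0 0 1 0;70 0 0 1 0;70 0 0 1 0;70 0 0 0.76 0;70 0 0 0 0;20 0 0 0 0;20 0 0 0 0;20 0 0 0 0;20 0 0 0 0;20 0 0 0 0;20 0 0 0 0;20 0 0 0 0;20 0 0 0 0",
  grip_force=30,
)

```text
t: 4.7
tcp_pos: [0.5721, 0.104, 0.0484]
tool_rot: [0.987, 0.161, 0.001, 0.0]
force: [0.5, 0.0, 6.3]
finger_gap: 0.333
gripper_force: 29.9
```

```bash
python3 - <<'E'
from h import *
d=np.array([np.cos(.3225),np.sin(.3225)]);c=np.array([.582,-.163])
for k in(-1,1): print('pocket',k,c+k*.04*d)
move((*(c+.04*d),.2))
E
```

```text
pocket -1 [ 0.54406216 -0.17567755]
pocket 1 [ 0.61993784 -0.15032245]
tool yaw 0.3227214812598515 tcp [0.5721 0.104  0.0484]
units/20mm [-1.75 12.83 -7.57]
```

Request:
send_rows(
  commands="20 0 0 -0.5 0;20 0 0 -1 0;20 0 0 -1 0;20 0 0 -1 0;20 0 0 -1 0;20 0 0 -1 0;20 0 0 -1 0;20 0 0 -1 0;20 -0.5 0.8 0 0;20 -0.5 1 0 0;20 -0.5 1 0 0;20 -0.25 1 0 0;20 0 1 0 0;20 0 1 0 0;20 0 1 0 0;20 0 1 0 0;20 0 1 0 0;20 0 1 0 0;20 0 1 0 0;20 0 1 0 0",
)

```text
t: 6.37
tcp_pos: [0.6125, -0.1314, 0.1974]
tool_rot: [0.987, 0.161, -0.0, -0.0]
force: [0.9, -0.8, 0.5]
finger_gap: 0.33
gripper_force: 29.6
```

Request:
send_rows(
  commands="20 0 1 0 0;20 0 1 0 0;20 0 0 0 0;20 0 0 0 0;20 0 0 0 0",
)

```text
t: 6.78
tcp_pos: [0.6246, -0.1679, 0.1969]
tool_rot: [0.987, 0.161, -0.0, -0.001]
force: [0.1, 0.6, -0.0]
finger_gap: 0.331
gripper_force: 29.7
```

```bash
python3 - <<'E'
from h import *
s=snap('wrist','w2.png');t=snap('top')
np.savez('w2.npz',eye=s['eye'],rot=s['rotation'])
st=readout.sense();print(st['finger_gap'],st['force'])
move((.6199,-.1503,.13))
im=s['pixels'][:,:,::-1];ti=t['pixels'][100:220,370:490,::-1]
cv2.imwrite('pics/w2.png',np.hstack([np.clip(1.4*cv2.resize(im[60:310,220:460],(480,500),interpolation=cv2.INTER_CUBIC),0,255).astype('uint8'),np.pad(np.clip(1.4*cv2.resize(ti,(310,310),interpolation=cv2.INTER_CUBIC),0,255),((0,190),(0,0),(0,0))).astype('uint8')]))
E
```

```text
0.3308820825704536 [-0.35246485  0.88285815  0.30414524]
tool yaw 0.32347973946823105 tcp [ 0.6247 -0.1674  0.197 ]
units/20mm [ 0.04 -0.88  3.35]
```

View pics/w2.png

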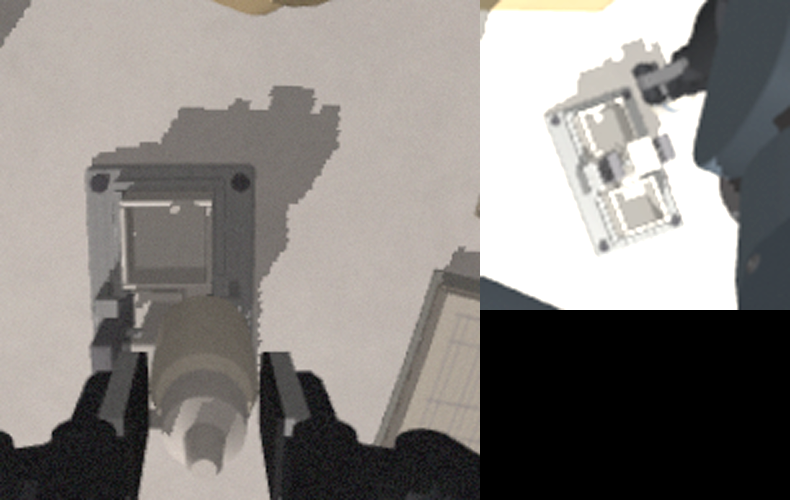

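In the wrist crop (2x, offset 220,60) the far pocket rim spans x 121–212 and y 196–285, with dock screws at (99,183) and (240,182). I overshot by 17 mm, which the numbers below take into account.

```bash
python3 - <<'E'
from h import *
s=snap('wrist')
P=lambda x,y,z:onz(s,220+x/2,60+y/2,z,True)
q=[P(121,197,.044),P(213,197,.044),P(213,285,.044),P(121,285,.044)]
print(np.round(q,4),'sides',[round(np.linalg.norm(q[i]-q[i-1])*1e3,1) for i in range(4)]);print('pocket far',np.mean(q,0))
a,b=P(99,183,.0105),P(240,182,.0105);print('screws',a,b,np.linalg.norm(a-b),'mid',(a+b)/2)
w=a-b;print('yaw',np.arctan2(-w[0],w[1]),'screwcentre->dock', (a+b)/2-np.array([np.cos(.3225),np.sin(.3225),0])*.0655)
# screws seen in top again
print('bottle tip',P(205,467,.197+.011+.017))
E
```

```text
[[ 0.6373 -0.1221  0.044 ]
 [ 0.6508 -0.1631  0.044 ]
 [ 0.6102 -0.1769  0.044 ]
 [ 0.5959 -0.1345  0.044 ]] sides [np.float64(43.2), np.float64(43.2), np.float64(42.9), np.float64(44.8)]
pocket far [ 0.62356415 -0.14915273  0.044     ]
screws [ 0.6346142 -0.1060339  0.0105   ] [ 0.65821351 -0.17598342  0.0105    ] 0.07382318013078251 mid [ 0.64641386 -0.14100866  0.0105    ]
yaw 0.3253847529766427 screwcentre->dock [ 0.58429064 -0.16176814  0.0105    ]
bottle tip [ 0.62400546 -0.16783168  0.225     ]
```

Request:
send_rows(
  commands="20 0.2 -0.89 0 0;20 0 0 0 0;20 0 0 1 0;20 0 0 1 0;20 0 0 1 0;20 0 0 1 0;20 0 0 0.8 0;20 0 0 0.5 0;20 0 0 0.5 0;20 0 0 0.4 0;20 0 0 0 0;20 0 0 0 0",
)

```text
t: 7.93
tcp_pos: [0.6236, -0.1505, 0.073]
tool_rot: [0.987, 0.161, 0.0, 0.0]
force: [0.1, 0.5, 0.3]
finger_gap: 0.332
gripper_force: 29.7
```

Request:
send_rows(
  commands="20 0 0 0.3 0;20 0 0 0.2 0;20 0 0 0 0;20 0 0 0 0;48 0 0 0 0;48 0 0 0 0;48 0 0 0 0;48 0 0 0 0;48 0 0 -0.6 0;48 0 0 -1 0;48 0 0 -1 0;48 0 0 -1 0;48 0 0 -1 0;48 0 0 -1 0;48 0 0 -1 0;48 0 0 -0.5 0;48 0 0 0 0",
)

```text
t: 9.35
tcp_pos: [0.6252, -0.1513, 0.2086]
tool_rot: [0.987, 0.161, 0.003, 0.002]
force: [-0.4, -0.5, 0.5]
finger_gap: 0.565
gripper_force: 0.0
```

```bash
python3 -c "
from h import *
move((.5415,.330,.2))"
```

```text
tool yaw 0.3225740238355792 tcp [ 0.6252 -0.1513  0.2086]
units/20mm [  3.66 -24.15   0.34]
```

Request:
send_rows(
  commands="70 0.15 -1 0 0;70 0.15 -1 0 0;70 0.15 -1 0 0;70 0.15 -1 0 0;70 0.15 -1 0 0;70 0.15 -1 0 0;70 0.15 -1 0 0;70 0.15 -1 0 0;70 0.15 -1 0 0;70 0.15 -1 0 0;70 0.15 -1 0 0;70 0.15 -1 0 0;70 0.15 -1 0 0;70 0.15 -1 0 0;70 0.15 -1 0 0;70 0.15 -1 0 0;70 0.15 -1 0 0;70 0.15 -1 0 0;70 0.15 -1 0 0;70 0.15 -1 0 0",
)

```text
t: 11.02
tcp_pos: [0.5525, 0.2486, 0.2036]
tool_rot: [0.987, 0.161, -0.001, 0.0]
force: [0.4, -0.1, 0.1]
finger_gap: 0.82
gripper_force: 0.0
```

Request:
send_rows(
  commands="70 0.15 -1 0 0;70 0.15 -1 0 0;70 0.15 -1 0 0;70 0.21 -1 0.3 0;70 0 -0.15 0 0;70 0 0 0 0;70 0 0 0 0",
)

```text
t: 11.6
tcp_pos: [0.5393, 0.3301, 0.198]
tool_rot: [0.987, 0.161, -0.001, 0.001]
force: [-0.2, 0.3, -0.2]
finger_gap: 0.82
gripper_force: 0.0
```

```bash
python3 - <<'E'
from h import *
s=snap('wrist');t=snap('top')
im=s['pixels'][:,:,::-1];ti=t['pixels'][110:210,380:480,::-1]
cv2.imwrite('pics/w3.png',np.hstack([cv2.resize(im[140:240,270:370],(400,400),interpolation=cv2.INTER_CUBIC),cv2.resize(ti,(400,400),interpolation=cv2.INTER_CUBIC)]))
move((.5415,.330,.05))
E
```

```text
tool yaw 0.3215309028562302 tcp [0.54   0.3297 0.1987]
units/20mm [0.08 0.   7.43]
```

View pics/w3.png

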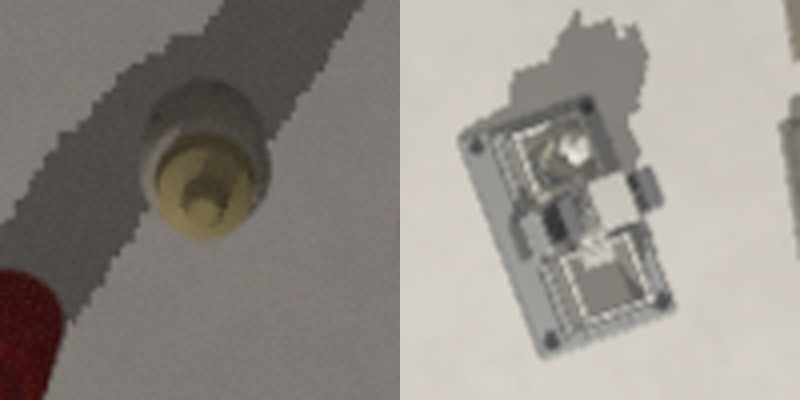

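The small bottle stands in the far pocket. The yellow bottle's tip is at (321,192) and its far base edge at (321.8,159.5).

```bash
python3 - <<'E'
from h import *
s=snap('wrist')
t=onz(s,321,192.25,.08,True);e=onz(s,321.75,159.5,0,True);d=np.array([np.cos(.322),np.sin(.322),0])
print(t,e-.016*d)
print('width',np.linalg.norm(onz(s,304.75,180,.05,True)-onz(s,337.5,180,.05,True)))
move((*((t+e-.016*d)/2)[:2],.05))
E
```

```text
[0.5421801 0.3310679 0.08     ] [0.5419642  0.33022524 0.        ]
width 0.030648911287167097
tool yaw 0.321159712496675 tcp [0.5401 0.3296 0.1988]
units/20mm [ 0.11 -0.02  7.44]
```

Request:
send_rows(
  commands="60 0.11 -0.02 0.9 0;60 0 0 1 0;60 0 0 1 0;60 0 0 1 0;60 0 0 1 0;60 0 0 1 0;60 0 0 1 0;60 0 0 0.54 0;60 0 0 0 0;24 0 0 0 0;24 0 0 0 0;24 0 0 0 0;24 0 0 0 0;24 0 0 0 0;24 0 0 0 0;24 0 0 0 0",
)

```text
t: 13.08
tcp_pos: [0.5428, 0.3321, 0.0516]
tool_rot: [0.987, 0.161, 0.001, -0.0]
force: [0.2, -0.2, 6.4]
finger_gap: 0.368
gripper_force: 30.2
```

```bash
python3 - <<'E'
from h import *
d=np.array([np.cos(.3235),np.sin(.3235)]);f=np.array([.6228,-.1493]);n=f-.08*d;print(n)
move((*n,.2))
E
```

```text
[ 0.54694971 -0.17473096]
tool yaw 0.3226215242838139 tcp [0.5428 0.3321 0.0516]
units/20mm [-7.82 24.1  -7.44]
```

Request:
send_rows(
  commands="24 0 0 -0.44 0;24 0 0 -1 0;24 0 0 -1 0;24 0 0 -1 0;24 0 0 -1 0;24 0 0 -1 0;24 0 0 -1 0;24 0 0 -1 0;24 -0.25 0.7 0 0;24 -0.32 1 0 0;24 -0.32 1 0 0;24 -0.32 1 0 0;24 -0.32 1 0 0;24 -0.32 1 0 0;24 -0.32 1 0 0;24 -0.32 1 0 0;24 -0.32 1 0 0;24 -0.32 1 0 0;24 -0.32 1 0 0;24 -0.32 1 0 0",
)

```text
t: 14.75
tcp_pos: [0.543, 0.0843, 0.198]
tool_rot: [0.987, 0.16, -0.001, -0.0]
force: [0.1, -0.1, 0.1]
finger_gap: 0.365
gripper_force: 29.8
```

Request:
send_rows(
  commands="24 -0.32 1 0 0;24 -0.32 1 0 0;24 -0.32 1 0 0;24 -0.32 1 0 0;24 -0.32 1 0 0;24 -0.32 1 0 0;24 -0.32 1 0 0;24 -0.32 1 0 0;24 -0.32 1 0 0;24 -0.32 1 0 0;24 -0.32 1 0 0;24 -0.2 0.8 0 0;24 0 0 0 0;24 0 0 0 0;24 0 0 0 0",
)

```text
t: 16.0
tcp_pos: [0.5475, -0.1608, 0.1983]
tool_rot: [0.987, 0.16, -0.001, -0.001]
force: [-0.6, 0.9, -0.1]
finger_gap: 0.368
gripper_force: 29.9
```

```bash
python3 - <<'E'
from h import *
s=snap('wrist','w4.png')
move((.547,-.1747,.075))
im=s['pixels'][:,:,::-1]
cv2.imwrite('pics/w4.png',cv2.resize(im[60:310,220:460],(720,750),interpolation=cv2.INTER_CUBIC)[:600])
E
```

```text
tool yaw 0.322859592593235 tcp [ 0.5477 -0.1604  0.1984]
units/20mm [-0.25  0.68  6.17]
```

View pics/w4.png

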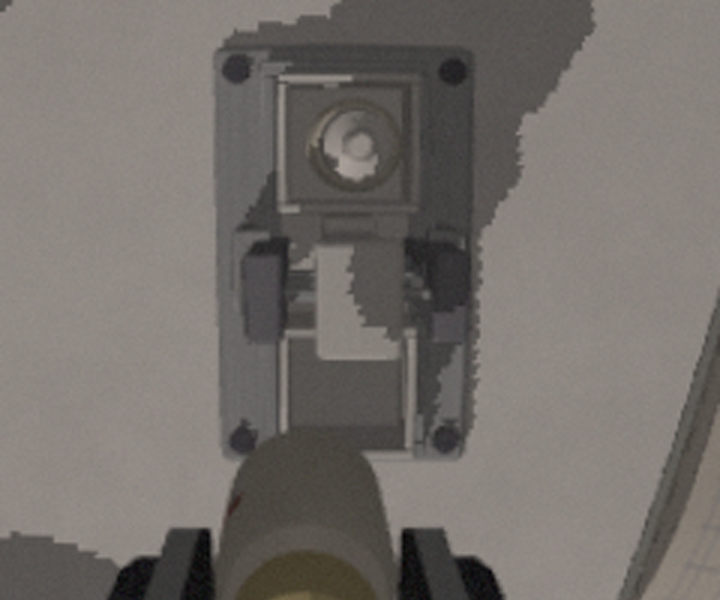

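In the wrist crop (3x) the four dock screws are at (236,68), (453,71), (242,438) and (446,438). The grip top spans x 316–401 and y 243–359. The small bottle stands upright in the far pocket.

```bash
python3 - <<'E'
from h import *
s=snap('wrist')
P=lambda x,y,z:onz(s,220+x/3,60+y/3,z,True)
q=np.array([P(236,68,.0105),P(453,71,.0105),P(242,438,.0105),P(446,438,.0105)]);c=q.mean(0)
d=(q[0]+q[1]-q[2]-q[3])/2;w=(q[0]-q[1]+q[2]-q[3])/2;yaw=np.arctan2(d[1],d[0])
print('dock',c,np.linalg.norm(d),np.linalg.norm(w),yaw,np.arctan2(-w[0],w[1]))
g=np.mean([P(316,244,.106),P(401,244,.106),P(401,359,.106),P(316,359,.106)],0);print('grip top',g, np.linalg.norm(P(316,300,.106)-P(401,300,.106)),np.linalg.norm(P(358,244,.106)-P(358,359,.106)))
r=(P(278,390,.044)+P(416,390,.044))/2;print('rim mid',r,np.linalg.norm(P(278,390,.044)-P(416,390,.044)))
r2=np.mean([P(277,76,.044),P(418,76,.044),P(415,212,.044),P(280,212,.044)],0);print('far rim',r2)
for y in(yaw,.3235):
  u=np.array([np.cos(y),np.sin(y),0]);n=c-.04*u;print(n);
move((*n[:2],.075))
E
```

```text
dock [ 0.58459366 -0.16236121  0.0105    ] 0.1315690346153518 0.0743870444062491 0.32860470408611814 0.321041299893996
grip top [ 0.58377606 -0.16196995  0.106     ] 0.021000235269637003 0.02880681359058598
rim mid [ 0.54741916 -0.17439677  0.044     ] 0.044413453883855716
far rim [ 0.62141249 -0.14916155  0.044     ]
[ 0.54673392 -0.17527012  0.0105    ]
[ 0.54666852 -0.17507669  0.0105    ]
tool yaw 0.3233857537009306 tcp [ 0.548  -0.1603  0.1986]
units/20mm [-0.29  0.69  6.18]
```

Request:
send_rows(
  commands="24 -0.26 0.69 0 0;24 0 0 0 0;24 0 0 1 0;24 0 0 1 0;24 0 0 1 0;24 0 0 1 0;24 0 0 0.8 0;24 0 0 0.4 0;24 0 0 0.4 0;24 0 0 0 0;24 0 0 0 0",
)

```text
t: 17.02
tcp_pos: [0.5484, -0.1763, 0.0871]
tool_rot: [0.987, 0.161, 0.0, 0.0]
force: [0.6, 0.3, -0.7]
finger_gap: 0.366
gripper_force: 29.9
```

Request:
send_rows(
  commands="24 -0.03 -0.07 0.3 0;24 0 0 0.4 0;24 0 0 0.33 0;24 0 0 0 0;24 0 0 0 0",
)

```text
t: 17.43
tcp_pos: [0.5467, -0.1749, 0.0658]
tool_rot: [0.987, 0.161, -0.0, -0.0]
force: [0.4, -0.9, -1.0]
finger_gap: 0.366
gripper_force: 29.9
```

Now I release, rise, and move over the grip.

Request:
send_rows(
  commands="50 0 0 0 0;50 0 0 0 0;50 0 0 0 0;50 0 0 0 0;50 0 0 -0.6 0;50 0 0 -1 0;50 0 0 -1 0;50 0 0 -1 0;50 0 0 -1 0;50 0 0 -1 0;50 0 0 -1 0;85 0 0 -0.5 0;85 0 0 0 0;85 0 0 0 0",
)

```text
t: 18.6
tcp_pos: [0.5471, -0.1751, 0.2089]
tool_rot: [0.987, 0.161, 0.0, 0.0]
force: [-1.2, -0.7, 0.2]
finger_gap: 0.973
gripper_force: 0.0
```

```bash
python3 - <<'E'
from h import *
s=snap('wrist');t=snap('scene')
im=s['pixels'][:,:,::-1];ti=t['pixels'][100:180,310:390,::-1]
cv2.imwrite('pics/w5.png',np.hstack([cv2.resize(im[60:220,240:400],(400,400),interpolation=cv2.INTER_CUBIC),cv2.resize(ti,(400,400),interpolation=cv2.INTER_CUBIC)]))
move((.5842,-.162,.073))
E
```

```text
tool yaw 0.32242608652105387 tcp [ 0.5463 -0.1746  0.2073]
units/20mm [2.01 0.02 6.71]
```

View pics/w5.png

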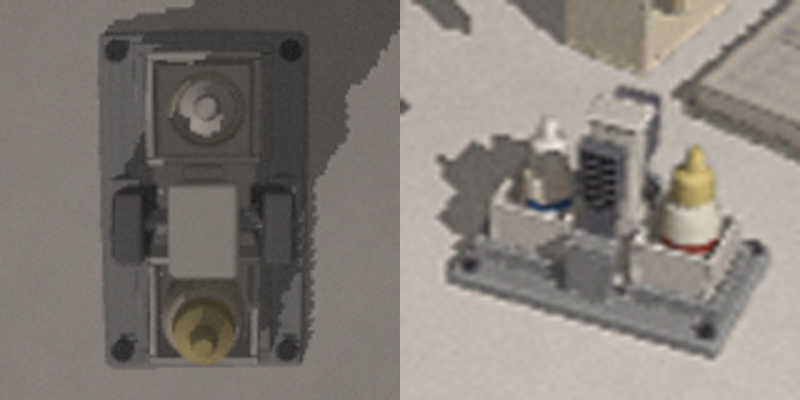

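Both bottles stand upright in their pockets: yellow near, white far. I'll descend on the grip and squeeze.

Request:
send_rows(
  commands="85 1 0.02 0 0;85 1 0 0 0;85 0 0 0 0;85 0 0 1 0;85 0 0 1 0;85 0 0 1 0;85 0 0 1 0;85 0 0 1 0;85 0 0 1 0;85 0 0 0.75 0;85 0 0 0 0;85 0 0 0 0",
)

```text
t: 19.7
tcp_pos: [0.5835, -0.1623, 0.0716]
tool_rot: [0.987, 0.16, -0.002, -0.001]
force: [-0.1, 0.3, -0.3]
finger_gap: 1.0
gripper_force: 0.0
```

```bash
python3 -c "
from h import *
move((.5842,-.162,.072))"
```

```text
tool yaw 0.3223701308062281 tcp [ 0.5835 -0.1623  0.0716]
units/20mm [ 0.04 -0.   -0.02]
```

Request:
send_rows(
  commands="30 0.04 0 0 0;30 0 0 0 0;30 0 0 0 0;30 0 0 0 0;30 0 0 0 0;30 0 0 0 0;30 0 0 0 0;30 0 0 0 0;30 0 0 0 0;30 0 0 0 0;30 0 0 0 0",
  grip_force=60,
)

```text
t: 20.62
tcp_pos: [0.5865, -0.1619, 0.0765]
tool_rot: [0.987, 0.161, 0.001, 0.0]
force: [-2.0, 2.9, 12.2]
finger_gap: 0.428
gripper_force: 61.2
```

The gap reads 36.6 mm, below the 42 mm expected, so I'll test whether it depends on force.

Request:
send_rows(
  commands="30 0 0 0 0;30 0 0 0 0;30 0 0 0 0;30 0 0 0 0;30 0 0 0 0",
  grip_force=30,
)

```text
t: 21.03
tcp_pos: [0.5866, -0.1619, 0.0765]
tool_rot: [0.987, 0.161, 0.001, 0.0]
force: [-2.1, 4.0, 13.0]
finger_gap: 0.426
gripper_force: 61.2
```

```bash
python3 - <<'E'
from h import *
st=readout.sense();print(st['finger_gap']*85.4,st['gripper_force'],st['force'],st['ft_torque'],st['tcp_pos'])
s=snap('wrist','w6.png')
# pads edges: dark/bright columns across the grip top row
for z in(.083,.1): 
  for n in(-.029,-.021,-.0105,.0105,.021,.029):
    u=np.array([np.sin(.3225),-np.cos(.3225)]);print(z,n,np.round(fproj(s,(.5842+n*u[0],-.162+n*u[1],z)),1))
p=s['pixels'].mean(2)
for v in range(210,290,8): print(v,np.round(p[v,262:382:4]).astype(int))
E
```

```text
36.4049679520475 61.2400084733963 [-2.1174824   4.00850569 13.01805997] [0.57010659 0.41197436 0.01278988] [ 0.58657221 -0.16188476  0.07646873]
0.083 -0.029 [259.7 269.9]
0.083 -0.021 [276.3 270.3]
0.083 -0.0105 [298.4 270.7]
0.083 0.0105 [343.1 270.7]
0.083 0.021 [365.3 270.4]
0.083 0.029 [381.9 269.9]
0.1 -0.029 [252.7 288.9]
0.1 -0.021 [271.1 289.6]
0.1 -0.0105 [295.7 290.2]
0.1 0.0105 [345.7 290.2]
0.1 0.021 [370.4 289.6]
0.1 0.029 [388.8 288.9]
210 [100  52  47  45  60  68  59  81 124 127 117  79  68  65  66  67  65  69
  64  79  80  82  80  60  61  62  67  47  51  54]
218 [70 70 69 68 57 66 70 44 41 42 41 94 80 81 78 79 77 78 76 40 44 39 39 43
 66 60 61 63 62 59]
226 [101 101 100 100  79  66  93  79  77  44  41  63  69  68  66  68  64  65
  68  44  44  43  50  49  66  55  68  63  66  66]
234 [103  98 101 102  89 103  97  78  58  42  39  66  67  67  65  67  68  66
  68  58  44  42  49  52  65  51  64  65  64  97]
242 [102  97  55  58  52  11  42  39  41  41  43  67  66  66  68  65  64  68
  64  67  45  40  41  42  40  14  56  54  54  96]
250 [17 51 55 57 11 35 44 45 42 38 52 68 63 68 69 68 67 65 66 63 41 39 39 43
 46 29 26 54 50 37]
258 [39 55 54 39 21 42 45 40 40 40 68 65 68 66 70 65 66 68 70 67 52 41 41 44
 37 47 19 53 55 56]
266 [54 57 54 26 43 47 48 48 55 74 76 73 75 74 77 74 73 78 81 79 84 76 49 47
 52 49 35 10 55 55]
274 [ 25  43  63  26  49  48  52  46  65  80  76  79 119 125 125 126 125 123
 122 122 122 108  49  73  77  79  40  37 103  15]
282 [ 22  28  15  27  28  50  50  50  65  79  79 106 125 123 126 124 123 125
 124 124 124 105  49  48  75  78  24  35  25  24]
```

The wrist pixels show both fingers on the dark catches, about 42 mm apart, so the squeeze is good. I'll lift gently first.

Request:
send_rows(
  commands="30 0 0 -0.3 0;30 0 0 -0.2 0;30 0 0 -0.2 0;30 0 0 -0.2 0;30 0 0 -0.2 0;30 0 0 -0.2 0;30 0 0 0 0;30 0 0 0 0;30 0 0 0 0",
  grip_force=60,
)

```text
t: 21.83
tcp_pos: [0.5858, -0.1625, 0.0991]
tool_rot: [0.987, 0.161, -0.0, -0.0]
force: [0.9, -1.0, -3.9]
finger_gap: 0.418
gripper_force: 61.4
```

```bash
python3 - <<'E'
from h import *
st=readout.sense();print(st['finger_gap']*85.4,st['gripper_force'],st['force'],st['ft_torque'],st['tcp_pos'])
s=snap('wrist','w7.png')
import numpy as np
a=cv2.imread('pics/w6.png').astype(int);b=cv2.imread('pics/w7.png').astype(int)
# cassette should stand still in the wrist view, background/dock move
print('grip top diff',abs(a-b)[274:290,305:345].mean(),'dock area',abs(a-b)[150:200,260:380].mean())
h=cv2.cvtColor(s['pixels'],cv2.COLOR_RGB2HSV)
E
```

```text
35.66916793586018 61.44054651260376 [ 0.91857083 -0.95919277 -3.91280977] [-0.01699515 -0.01156535  0.01994973] [ 0.58577151 -0.16246264  0.09909561]
grip top diff 3.120833333333333 dock area 3.4908888888888887
```

Load is 3.9 N with almost no moment, so the cassette is free and level. I'll continue up.

Request:
send_rows(
  commands="30 0 0 -0.2 0;30 0 0 -0.35 0;30 0 0 -0.4 0;30 0 0 -0.4 0;30 0 0 -0.4 0;30 0 0 -0.4 0;30 0 0 -0.4 0;30 0 0 -0.4 0;30 0 0 -0.4 0;30 0 0 -0.3 0;30 0 0 -0.2 0;30 0 0 0 0;30 0 0 0 0;30 0 0 0 0;30 0 0 0 0;30 0 0 0 0;30 0 0 0 0",
)

```text
t: 23.3
tcp_pos: [0.5858, -0.1624, 0.1759]
tool_rot: [0.987, 0.161, -0.0, -0.0]
force: [-0.4, 0.0, -3.0]
finger_gap: 0.421
gripper_force: 61.4
```

```bash
python3 - <<'E'
from h import *
st=readout.sense();print(st['finger_gap']*85.4,st['gripper_force'],st['force'],st['ft_torque'],st['tcp_pos'],st['tool_rot'])
s=snap('wrist','w8.png');t=snap('scene','s8.png')
a=cv2.imread('pics/w7.png').astype(int);b=cv2.imread('pics/w8.png').astype(int)
A=cv2.imread('pics/w6.png').astype(np.uint8)
# shift of grip top patch and yellow cap between pictures
for n,(x0,y0,x1,y1) in dict(grip=(280,250,370,292),far=(290,150,350,215)).items():
  for pre in('w6','w7'):
    T=cv2.imread(f'pics/{pre}.png')[y0:y1,x0:x1];r=cv2.matchTemplate(cv2.imread('pics/w8.png')[y0-20:y1+20,x0-20:x1+20],T,cv2.TM_CCOEFF_NORMED);_,m,_,l=cv2.minMaxLoc(r);print(n,pre,m,l[0]-20,l[1]-20)
h=cv2.cvtColor(t['pixels'],cv2.COLOR_RGB2HSV)[60:220,300:420].astype(int)
m=(abs(h[...,0]-24)<9)&(h[...,1]>75)&(h[...,2]>90);m=cv2.morphologyEx(m.astype('uint8'),cv2.MORPH_OPEN,np.ones((2,2)));n,_,S,C=cv2.connectedComponentsWithStats(m)
for i in range(1,n):
  if 20<S[i,4]<400: print('yellow scene',S[i]+[300,60,0,0,0],C[i]+[300,60])
n=(.5842-.04*np.cos(.3235),-.162-.04*np.sin(.3235))
for z in(.085,.185): print(z,proj(t,(*n,z)))
E
```

```text
35.967453459759966 61.44207715988159 [-0.42983291  0.04165726 -3.04571463] [-0.02987078 -0.00045496  0.01270372] [ 0.58575092 -0.16241698  0.17588495] [ 9.87033520e-01  1.60513770e-01 -3.21573290e-04 -2.36325866e-04]
grip w6 0.9709389805793762 0 0
grip w7 0.9764958024024963 0 0
far w6 0.8868614435195923 0 0
far w7 0.9232301712036133 0 0
yellow scene [369  96   9  13  80] [372.6875 103.0125]
0.085 [368.42151572 132.26703207]
0.185 [371.35963169  98.19936741]
```

```bash
python3 -c "
from station import sign_off
print(sign_off())"
```

```text
the job is handed in; nothing more can be done
None
```

I put both bottles upright in the cassette and handed the job in with the arm holding it still, level and about 10 cm above the dock by its squeezed catches; the dish and marker were not touched, though I had no pictures left to look at the final pose and checked it from force readings and pixel positions.

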